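# Issue one valve disc from the bottom of the magazine

### The arm

A 6-joint arm with a two-finger parallel gripper is mounted at the origin on a cart in front of the work surface, level with it; the furniture and walls round the work are solid. World frame = base frame: x ahead of the robot, y to its left, z up, the work surface at z = 0. Lengths are in mm, angles in rad, forces in N, time in s.
With the tool pointing down it reaches from about 350 to 975 mm from the base axis. Payload 7.1 kg.
Tool frame: the origin (TCP) lies at the very end of the fingers, on their centre line; the grasp point (between the pads) lies 19 mm behind it; y points along the fingers, z is the direction in which the jaws open and shut, and the axes are right-handed (so a half turn about y gives the same grasp; the last joint's range is limited). The gripper opens to 88 mm and grips with 3 to 60 N. Pads are 20 mm wide; open, the fingers measure 115 mm over their backs; the gripper's body (75 mm by 178 mm) begins 61 mm behind the grasp point.
Start: joints at [1.084, 0.423, 1.63, -0, 1.089, -0.019], TCP at [281.795, 557.85, 222.675] pointing down, gripper open.
Joint ranges: [-3, 3], [-0.9, 2.11], [0.09, 2.58], [-1.31, 4.45], [0.11, 2.69], [-2.54, 2.54]. Speed limits (rad/s): [2.39, 2.39, 3.01, 3.14, 3.14, 3.14].

### API

Orientations are given as a rotation vector (axis times angle).
In Python, from workcell import ctrl gives the robot as it stands.
- The arm moves only by the shell command python3 -m jog 'ROWS'. ROWS is JSON, a list of rows, each a list of 3 entries, a list of its own where there are three numbers: the opening, from 0 (shut) to 1 (fully open), then the shift along the tool's x, y, z in cm, then the turn, a rotation vector about the tool's x, y, z in rad. In form: [[claw, [dx, dy, dz], [wx, wy, wz]], ...]. A call has 1 to 8 rows; each row is the pose to reach, as a shift and turn from the pose commanded when the call began, along the tool's axes at that moment; what a row does not reach only later rows make up. A row lasts 1/10 s, in which the tool goes at most 50 mm and 8.59 degrees, less where a joint would pass 70% of its speed; a pose out of reach is approached as far as the arm can. A call with a gripper value outside its range is refused whole. The fingers move at their own pace and stop on an object; the grip force is fixed at half the most. Time passes only in rows, so rows that repeat a pose let the fingers close. It gives the time, the measured TCP pose, the force and the opening at its end, in the units of the state.
- ctrl.get_obs(): the state, without advancing time (a new reading comes with each control period).
- ctrl.get_image(name): name is "scene" or "top" or "wrist"; returns a dict with "color" (480x640x3 uint8, red, green, blue), "z_map" (480x640 float32, mm along the optical axis (not along the pixel's ray), 0 where there is no reading), "fx", "fy", "cx", "cy" (pixels), "pose" (4x4, takes a point from camera to world coordinates). Camera axes: x right, y down, z forward; pixel columns grow to the right and rows downward; lengths in mm; the calibration is good to about 2 mm. A picture is of the moment at which its call begins.
- ctrl.close_job(): hands the job in, once; it reports no verdict.
The state is a dict: "t": time; "qpos": joint angles; "qvel": joint speeds; "joint_torque": joint torques, N m; "ee_pos": TCP position; "orientation": TCP orientation; "ft_force": force on the tool from outside, world axes, zero at the start; "moment": the same for the moment, N m; "width": finger opening in mm.
Only numpy, scipy, OpenCV 4.12 (cv2) and the standard library are available. Lean on these libraries where they do the work, as an engineer would, in place of code of your own. Each camera call takes 0.05 s, during which the arm holds its last target.

### The job

Issue one valve disc from the blue disc magazine: by its push rod, work the bottom disc out of the tower until it lies flat on the landing, about a centimetre or more clear of the tower, then draw the rod back until the other three discs have dropped and lie flat on the tower's floor. The rod's bare part is too short for one stroke, so you must let go and grip it again; the magazine only stands on its feet, so feel for the ends of the rod's travel and do not shove the magazine along the bench. Leave everything else on the bench where it is.

Things in the scene. Friction and masses are not known exactly. Their poses are not given: they have to be found in the camera images.
- magazine: blue and aluminium disc magazine, 292 x 64 x 80 mm, about 3 kg, standing loose on four rubber feet (12 N or more along the bench can slide it). Origin: at the feet's undersides, below point rod_gap; x: the way the rod pushes and the disc comes out; z up. Base plate 11 mm high; two blue blocks, 30 mm wide, 48 mm high, at x = 31 to 78 and -120 to -31 mm, carry the rod.
- rod_gap (a point): middle of the bare part of the smooth steel push rod (8 mm thick, along the magazine's x), on its axis, 38.5 mm above the bench; fixed to the magazine. The rod is bare, to be gripped across from above, only 31 mm to either side, between the blue blocks. It slides 72 mm between hard stops with about 2 N of friction, stays where left, and starts up to 15 mm from the rear stop, unseen.
- tower_floor (a point): centre of the floor inside the aluminium tower, 34 mm above the bench, 97 mm ahead of rod_gap. Inside 30 x 30 mm, walls 4 mm, open top 80 mm above the bench. The rod's nose enters at the rear, under the second disc: its end is 37 mm behind this point at the rear stop, 35 mm ahead of it at the front stop. A slit 13 mm high in the front lets only the bottom disc out.
- landing (a point): centre of the landing in front of the tower, 142 mm ahead of rod_gap: the same level floor, from the tower's front face (26 mm behind this point) to a lip (24 mm ahead), low rails at the sides
- disc_a: bottom disc of the stack, golden, 27 mm across, 10 mm thick, lying flat; origin at the centre of its underside, z axis up
- disc_b: second disc of the stack from below, pale steel, same size; origin at the centre of its underside, z axis up
- disc_c: third disc of the stack, dark with a three-armed recess, same size; origin at the centre of its underside
- disc_d: top disc of the stack, steel with a pale three-armed top, same size; origin at the centre of its underside
- fluid_jar: bystander: brown jar with black cap, 46 mm across, 71 mm high; origin at the centre of its underside
- lap_pot: bystander: open steel dish, 67 mm across, 30 mm high; origin at the centre of its underside
- nozzle_nut_0: bystander: pale nozzle nut, 27 mm across, 26 mm high; origin under its centre
- nozzle_nut_1: bystander: black nozzle nut, 24 mm across, 30 mm high; origin under its centre
- nozzle_nut_2: bystander: ivory nozzle nut, 28 mm across, 26 mm high; origin under its centre
- driver: bystander: screwdriver with red handle, 182 mm long; origin under the middle
- brush: bystander: parts brush with wooden handle, 153 mm long; origin under the middle
Mind the look-alikes: they are no part of the job. Leave any orange, purple or red look-alike of the disc_d alone.

How it is judged:
By the outcome, as a careful person would: the job done as asked, in the order asked, and still so for the second after the job is handed in, with the robot touching nothing.
It also fails if it takes over 72 s, if anything falls off the work surface, if the arm or the gripper's body presses on something with over 40 N, if the wrist force passes 120 N, or if a joint passes its speed limit or range.

## Working session

There is one attempt and no reset: what is moved stays moved. The work goes in short steps, Python scripts to look and compute and a shell command to move; the robot and the scene stay as the last step left them, time stands still between calls to the robot, and variables do not carry over. Pictures are saved under pics/ and viewed, and the job is handed in when it is done.

```bash
mkdir -p pics; ls
cat > h.py <<'E'
import numpy as np, cv2
from scipy.spatial.transform import Rotation as R
from workcell import ctrl
def snap(n,f):
    im=ctrl.get_image(n); np.savez('/tmp/'+f+'.npz',**{k:np.asarray(v) for k,v in im.items()})
    cv2.imwrite('pics/'+f+'.png',im['color'][:,:,::-1]); return im
def load(f): return dict(np.load('/tmp/'+f+'.npz'))
def crop(f,x0,y0,x1,y1,s,out):
    c=load(f)['color'][y0:y1,x0:x1,::-1]
    cv2.imwrite('pics/'+out+'.png',cv2.resize(c,None,fx=s,fy=s,interpolation=cv2.INTER_CUBIC))
def pt(im,u,v,z=None):
    if z is None: z=float(im['z_map'][int(round(v)),int(round(u))])
    p=np.array([(u-im['cx'])/im['fx']*z,(v-im['cy'])/im['fy']*z,z,1]); return (im['pose']@p)[:3]
def ray(im,u,v,h):
    d=im['pose'][:3,:3]@np.array([(u-im['cx'])/im['fx'],(v-im['cy'])/im['fy'],1]); o=im['pose'][:3,3]
    return o+d*(h-o[2])/d[2]
def proj(im,p):
    q=np.linalg.inv(im['pose'])@np.append(p,1); return q[:2]/q[2]*[im['fx'],im['fy']]+[im['cx'],im['cy']]
E
python3 - <<'E'
from h import *
o=ctrl.get_obs(); print(o)
print(R.from_rotvec(o['orientation']).as_matrix().round(3))
snap('top','top0'); snap('scene','scene0'); snap('wrist','wrist0')
E
```

```text
pics
{'t': 0.0, 'qpos': array([ 1.08404628e+00,  4.23789998e-01,  1.63071301e+00,  8.91938443e-06,
        1.08862486e+00, -1.90144968e-02]), 'qvel': array([-0.00021618,  0.00030675, -0.00187441, -0.00014481,  0.00039163,
       -0.00066075]), 'joint_torque': array([ 2.81618222e-04, -5.44619644e+01, -2.73670274e+01,  6.42723357e-02,
        2.28267268e-02, -2.19666817e-04]), 'ee_pos': array([281.50459813, 557.36864989, 221.92441538]), 'orientation': array([-1.54099372,  0.3671397 , -0.36651959]), 'ft_force': array([-0.94302418,  0.6393909 ,  0.42202233]), 'moment': array([0.0080511 , 0.05479496, 0.02053571]), 'width': 87.38059613318141}
[[ 0.893 -0.001  0.451]
 [-0.451 -0.001  0.893]
 [-0.    -1.    -0.002]]
```

View pics/top0.png

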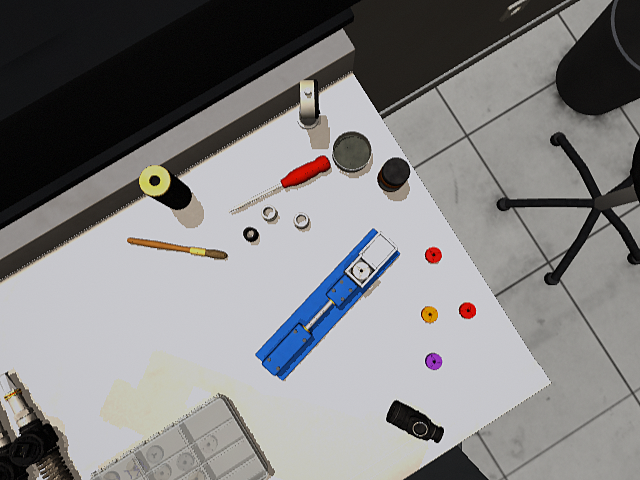

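View pics/scene0.png

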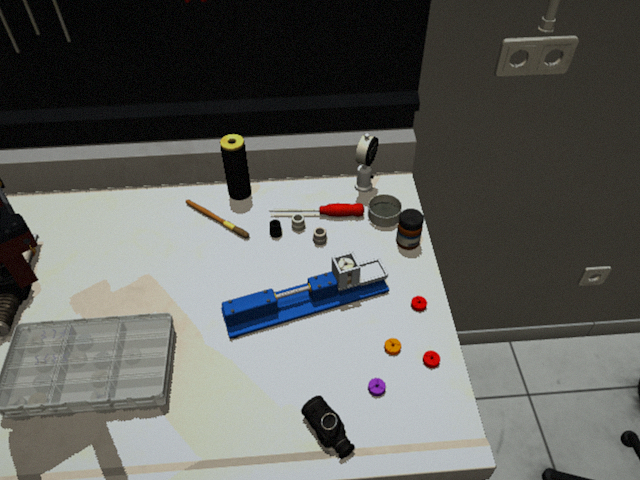

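View pics/wrist0.png

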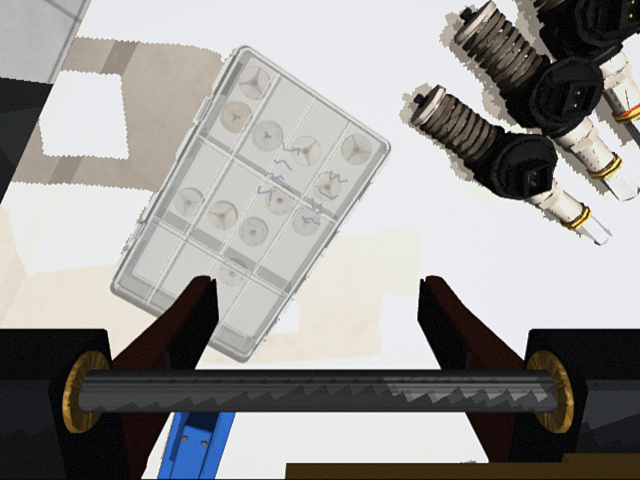

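The top view shows the magazine running from about (270,365) at the rear to (385,240) at the front. The rod gap is near (320,315) and the tower near (362,270).

Run:
```python
from h import *
crop('top0',250,220,410,390,4.5 and 3.5,'c1')
im=load('top0')
print(im['pose'].round(3),im['fx'])
for u,v in [(320,315),(362,270),(290,345),(345,292),(300,335),(335,300),(380,245)]: print(u,v,pt(im,u,v).round(1))
```

```text
[[-3.10000e-02 -9.97000e-01  7.60000e-02  5.57889e+02]
 [-9.99000e-01  3.00000e-02 -2.10000e-02  2.73176e+02]
 [ 1.90000e-02 -7.70000e-02 -9.97000e-01  9.17887e+02]
 [ 0.00000e+00  0.00000e+00  0.00000e+00  1.00000e+00]] 537.1784947901011
320 315 [512.4 260.4  41.9]
362 270 [582.5 191.6  63. ]
290 345 [466.4 310.   45.9]
345 292 [548.3 219.   48.2]
300 335 [481.9 293.5  47.6]
335 300 [536.  235.6  49.4]
380 245 [623.9 157.3  32.7]
```

View pics/c1.png

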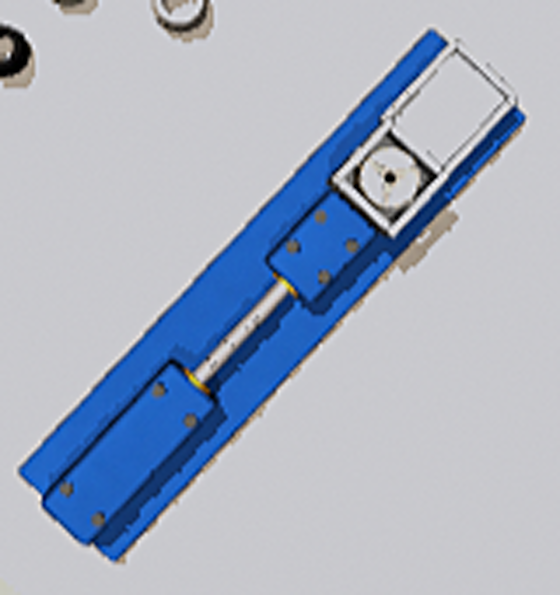

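Run:
```python
from h import *
im=load('top0')
def c(x,y,h): return ray(im,250+(x+.5)/3.5-.5,220+(y+.5)/3.5-.5,h)[:2]
P={'rfl':(172,360,48,-31,15),'rfr':(217,407,48,-31,-15),'rrl':(43,497,48,-120,15),'rrr':(93,545,48,-120,-15),'frl':(268,260,48,31,15),'frr':(315,306,48,31,-15),
'tl':(332,184,80,78,19),'tr':(393,237,80,78,-19),'tfr':(440,172,80,116,-19)}
W=np.array([c(*p[:3]) for p in P.values()]); M=np.array([p[3:] for p in P.values()],float)
# rigid fit
mc,wc=M.mean(0),W.mean(0); H=(M-mc).T@(W-wc); U,S,V=np.linalg.svd(H); Rm=V.T@np.diag([1,np.linalg.det(V.T@U.T)])@U.T
t=wc-Rm@mc; print(t,np.degrees(np.arctan2(Rm[1,0],Rm[0,0])))
for k,e in zip(P,W-(M@Rm.T+t)): print(k,(Rm.T@e).round(1))
print('rod pts',[ray(im,250+x/3.5,220+y/3.5,42.5).round(1) for x,y in [(205,370),(285,290)]])
ux=Rm[:,0]; uy=Rm[:,1]
for n,x in [('gap',0),('tower',97),('land',142)]: print(n,(t+ux*x).round(1))
```

```text
[513.5564331  262.12795319] -44.57714059799852
rfl [-0.3  0.1]
rfr [-2.   0.4]
rrl [3.5 1.1]
rrr [ 3.2 -0.4]
frl [ 1.2 -1.2]
frr [ 0.4 -1.4]
tl [-2.  -2.3]
tr [-0.9 -0.2]
tfr [-3.2  3.9]
rod pts [array([495.9, 279.4,  42.5]), array([531.4, 241.2,  42.5])]
gap [513.6 262.1]
tower [582.7 194. ]
land [614.7 162.5]
```

```bash
python3 -m jog '[[0.5,[4,0.5,-2],[0,0.04,0]],[0.5,[8,1,-4],[0,0.08,0]],[0.5,[13,1.5,-6],[0,0.12,0]],[0.5,[18,2,-8.5],[0,0.16,0]],[0.5,[23,2.5,-11],[0,0.21,0]],[0.5,[28,3,-13],[0,0.26,0]],[0.5,[32,4,-15],[0,0.3,0]],[0.5,[34,4,-15.9],[0,0.326,0]]]'; python3 -m jog '[[0.5,[0,0,0],[0,0,0]],[0.5,[0,0,0],[0,0,0]],[0.5,[0,0,0],[0,0,0]]]'
python3 - <<'E'
from h import *
snap('wrist','w1')
o=ctrl.get_obs();print(o['t'],o['ee_pos'],o['ft_force']);print(R.from_rotvec(o['orientation']).as_matrix().round(3))
im=load('w1');print(im['pose'].round(3),im['fx'],im['cx'],im['cy'])
E
```

```text
t: 0.95
ee_pos: [514.4, 260.0, 181.8]
orientation: [-1.481, 0.623, -0.622]
ft_force: [0.1, 1.2, -0.1]
width: 44.0
t: 1.25
ee_pos: [513.0, 263.2, 182.6]
orientation: [-1.481, 0.62, -0.62]
ft_force: [-0.1, 0.1, -0.5]
width: 44.2
1.3 [512.84098105 263.53725472 182.72224343] [-1.26025229  0.32197141  1.00682482]
[[ 0.702 -0.     0.712]
 [-0.712  0.     0.702]
 [-0.    -1.    -0.   ]]
[[ 7.13000e-01  6.74000e-01  1.95000e-01  4.58742e+02]
 [ 7.01000e-01 -6.85000e-01 -1.97000e-01  3.16486e+02]
 [ 0.00000e+00  2.77000e-01 -9.61000e-01  3.44468e+02]
 [ 0.00000e+00  0.00000e+00  0.00000e+00  1.00000e+00]] 404.1648402902987 317.6106323090898 235.1757069878068
```

View pics/w1.png

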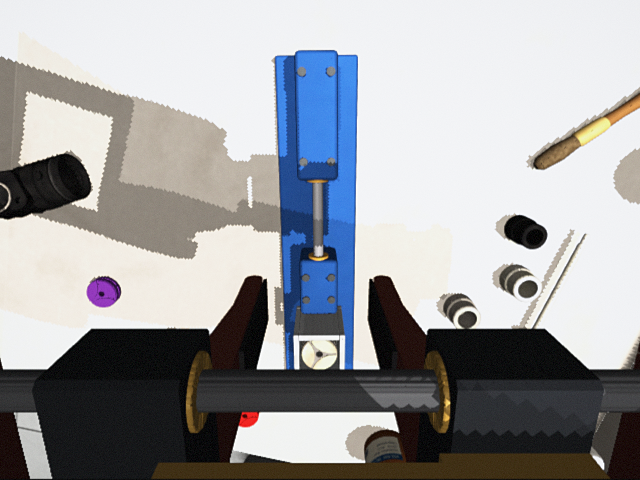

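The wrist view shows the magazine upright and well aligned. The bare rod runs from about (318,180) to (319,255), and the tower's top disc is at (319,353).

Run:
```python
from h import *
im=load('w1')
crop('w1',270,160,370,290,5 and 4.5,'c2')
print(proj(im,[514,262,38.5]))
```

```text
[318.9799126  222.08453057]
```

View pics/c2.png

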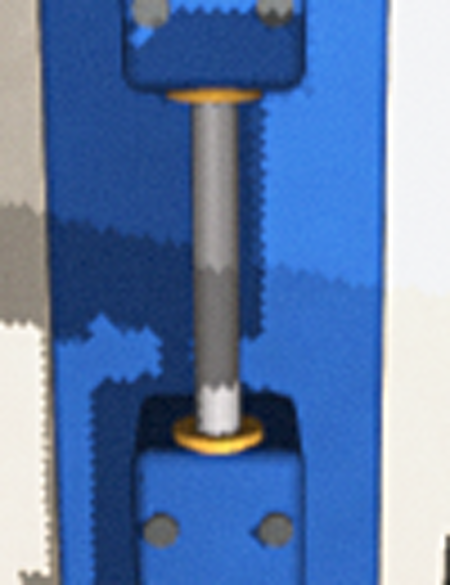

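Run:
```python
from h import *
im=load('w1')
o=ctrl.get_obs();M=R.from_rotvec(o['orientation']).as_matrix()
def c(x,y,h): return ray(im,270+(x+.5)/4.5-.5,160+(y+.5)/4.5-.5,h)
for n,a in dict(rodA=(215.5,110,38.5),rodB=(218,405,38.5),rearblk=(214,88,48),frontblk=(220,452,48)).items():
    p=c(*a); print(n,p.round(1),'tool',(M.T@(p-o['ee_pos'])).round(2))
a,b=c(215.5,110,38.5),c(218,405,38.5);print(np.degrees(np.arctan2(*(b-a)[1::-1])), np.degrees(np.arctan2(M[1,0],M[0,0])))
```

```text
rodA [492.3 282.4  38.5] tool [-27.87 144.23  -1.35]
rodB [529.3 245.4  38.5] tool [ 24.53 144.22  -0.98]
rearblk [488.5 285.9  48. ] tool [-32.96 134.73  -1.59]
frontblk [533.4 241.8  48. ] tool [ 29.96 134.72  -0.66]
-44.994171110846544 -45.39654218837299
```

```bash
python3 -m jog '[[0.5,[-0.03,3,0],[0,-0.003,0]],[0.5,[-0.07,6,0],[0,-0.007,0]],[0.5,[-0.1,9,0],[0,-0.007,0]],[0.5,[-0.1,11,0],[0,-0.007,0]],[0.5,[-0.1,11,0],[0,-0.007,0]],[0.5,[-0.1,11,0],[0,-0.007,0]]]'
python3 - <<'E'
from h import *
snap('wrist','w2')
o=ctrl.get_obs();print(o['t'],o['ee_pos'],o['ft_force']);
E
```

```text
t: 1.9
ee_pos: [512.5, 264.3, 73.0]
orientation: [-1.482, 0.614, -0.614]
ft_force: [0.8, 1.2, 0.5]
width: 43.8
1.95 [513.10429249 264.3572754   73.66795154] [-0.24185893 -1.22478004 -0.33368783]
```

View pics/w2.png

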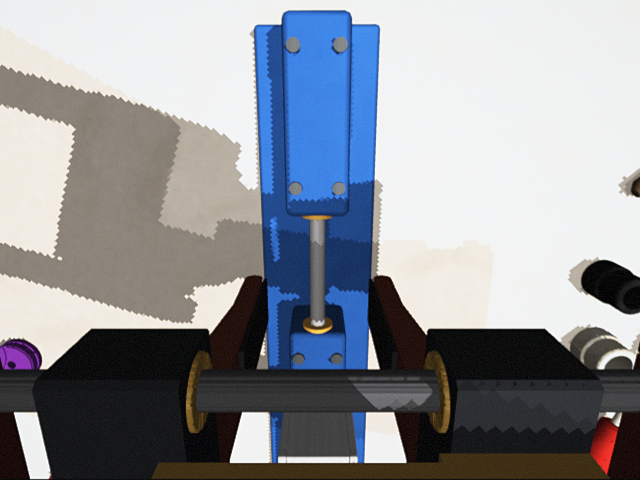

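```bash
python3 -m jog '[[0.5,[0,2,0],[0,0,0]],[0.5,[0,4,0],[0,0,0]],[0.5,[0,5.2,0],[0,0,0]],[0.5,[0,5.2,0],[0,0,0]],[0.5,[0,5.2,0],[0,0,0]]]'
python3 - <<'E'
from h import *
snap('wrist','w3')
o=ctrl.get_obs();print(o['t'],o['ee_pos'],o['ft_force']);
E
```

```text
t: 2.45
ee_pos: [513.4, 263.7, 21.5]
orientation: [-1.481, 0.614, -0.615]
ft_force: [0.1, 0.2, 0.5]
width: 44.1
2.5 [513.57118011 263.72361226  21.70533861] [0.29637027 0.93283433 0.16281991]
```

View pics/w3.png

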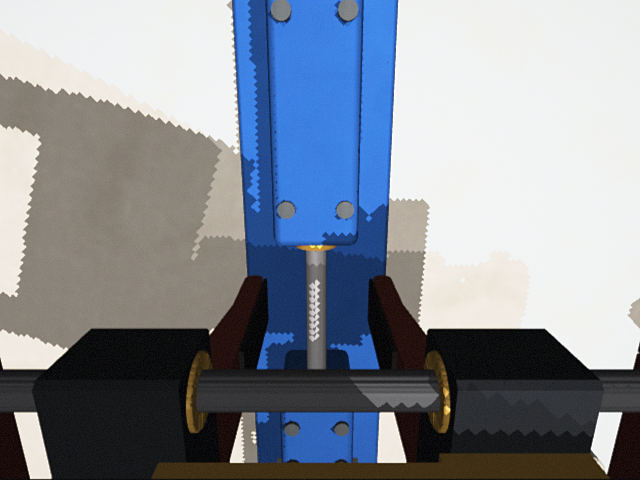

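Run:
```python
from h import *
crop('w3',230,230,400,380,4.5,'c3')
```

```text
(no output)
```

View pics/c3.png

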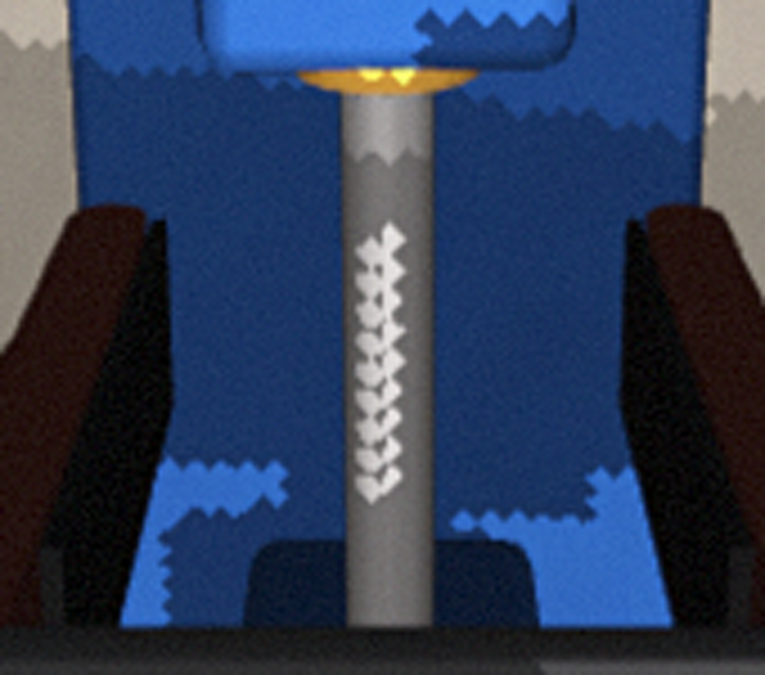

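```bash
python3 -m jog '[[0.4,[-0.5,0.1,-0.06],[0,0,0]],[0.3,[-1,0.1,-0.06],[0,0,0]],[0.2,[-1.4,0.1,-0.06],[0,0,0]],[0.15,[-1.4,0.1,-0.06],[0,0,0]],[0.13,[-1.4,0.1,-0.06],[0,0,0]],[0.13,[-1.4,0.1,-0.06],[0,0,0]]]'
python3 - <<'E'
from h import *
snap('wrist','w4'); crop('w4',230,230,400,380,4.5,'c4')
o=ctrl.get_obs();print(o['t'],o['ee_pos'],o['ft_force'],o['width']);
E
```

```text
t: 3.1
ee_pos: [502.6, 272.9, 19.7]
orientation: [-1.482, 0.615, -0.615]
ft_force: [0.1, -0.7, 0.1]
width: 11.7
3.15 [502.65502458 272.78258462  19.67897784] [-0.15798269  0.16265026  0.52097211] 11.365068831920796
```

View pics/c4.png

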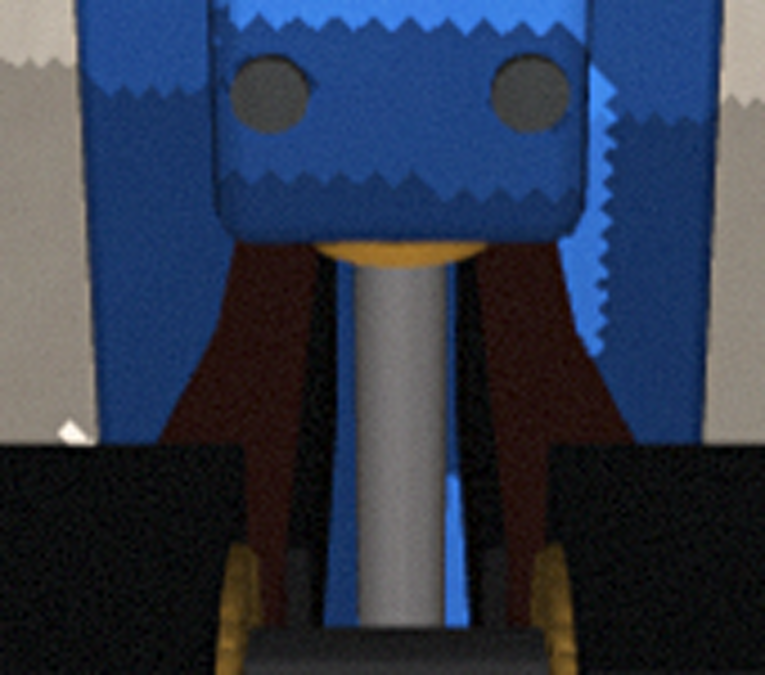

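```bash
python3 -m jog '[[0.1,[0,0,0.02],[0,0,0]],[0.095,[0,0,0.02],[0,0,0]],[0.09,[0,0,0.02],[0,0,0]],[0.085,[0,0,0.02],[0,0,0]]]'; python3 -m jog '[[0.07,[0,0,0],[0,0,0]],[0.0,[0,0,0],[0,0,0]],[0,[0,0,0],[0,0,0]]]'
python3 - <<'E'
from h import *
snap('wrist','w5'); crop('w5',230,230,400,380,4.5,'c5')
o=ctrl.get_obs();M=R.from_rotvec(o['orientation']).as_matrix();print(o['t'],o['ee_pos'],M.T@o['ft_force'],o['width']);
E
```

```text
t: 3.55
ee_pos: [503.0, 273.1, 19.7]
orientation: [-1.481, 0.615, -0.615]
ft_force: [1.7, 0.8, -0.9]
width: 7.5
t: 3.85
ee_pos: [503.0, 273.1, 19.7]
orientation: [-1.481, 0.615, -0.615]
ft_force: [2.2, 0.2, -2.0]
width: 7.1
3.9 [503.03895257 273.09858773  19.73395136] [1.79864978 2.10027743 2.48811906] 7.192329079868971
```

View pics/c5.png

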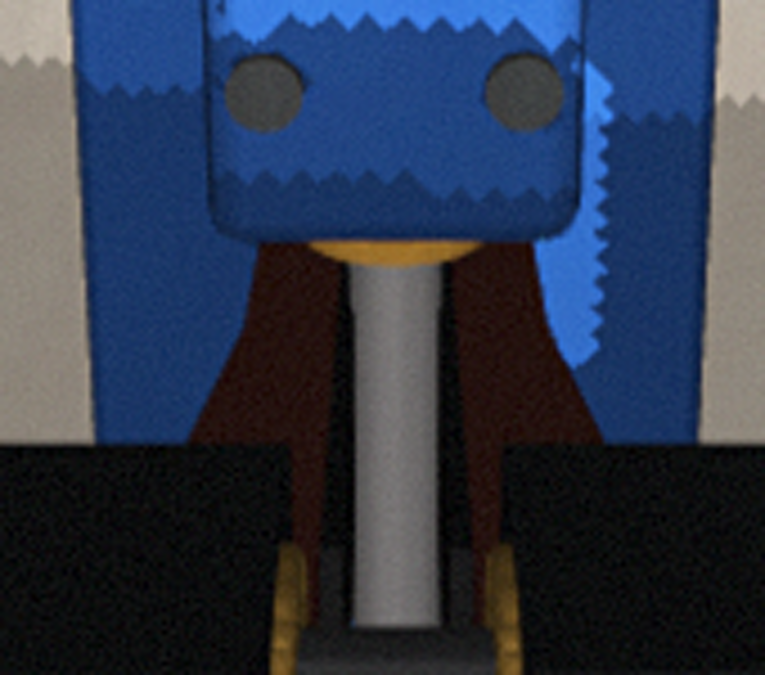

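```bash
python3 -m jog '[[0,[0.4,0,0],[0,0,0]],[0,[0.8,0,0],[0,0,0]],[0,[1.2,0,0],[0,0,0]],[0,[1.6,0,0],[0,0,0]],[0,[2,0,0],[0,0,0]],[0,[2.4,0,0],[0,0,0]],[0,[2.8,0,0],[0,0,0]],[0,[2.8,0,0],[0,0,0]]]'
python3 - <<'E'
from h import *
snap('wrist','w6'); snap('scene','s6')
o=ctrl.get_obs();M=R.from_rotvec(o['orientation']).as_matrix();print(o['t'],o['ee_pos'],M.T@o['ft_force'],o['width']);
E
```

```text
t: 4.7
ee_pos: [523.4, 252.8, 19.8]
orientation: [-1.481, 0.614, -0.616]
ft_force: [4.2, 1.5, -2.9]
width: 7.0
4.8 [523.2558416  252.89172043  19.75068004] [1.74378098 3.41536747 4.60333919] 7.153688441258696
```

View pics/w6.png

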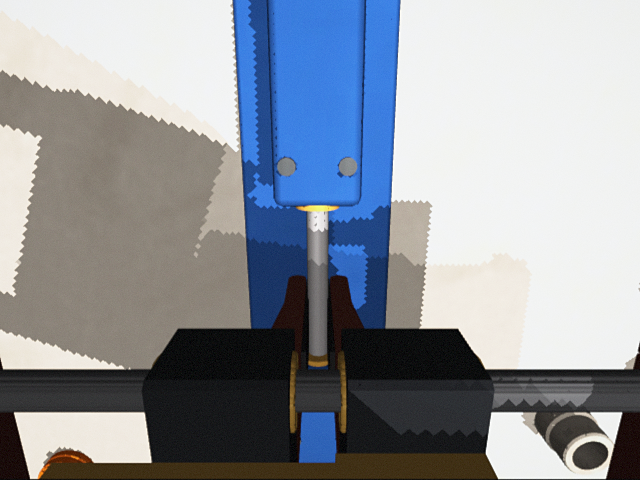

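View pics/s6.png

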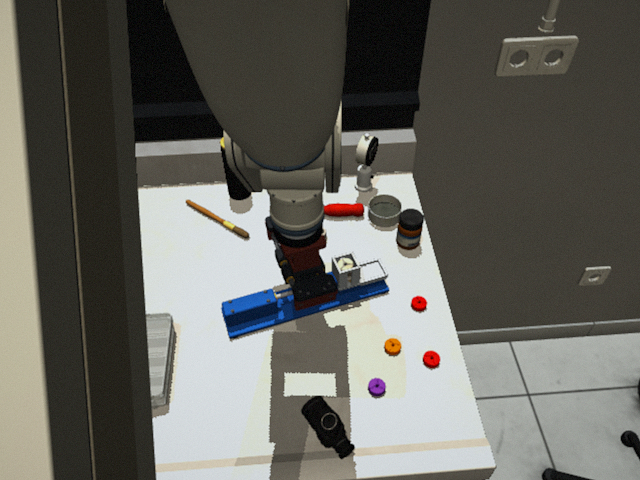

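```bash
python3 -m jog '[[0,[0,0,0],[0,0,0]],[0,[0,0,0],[0,0,0]]]'; python3 -m jog '[[0.16,[0,0,0],[0,0,0]],[0.16,[0,0,0],[0,0,0]],[0.16,[0,0,0],[0,0,0]]]'; python3 -m jog '[[0.16,[-0.7,0,0],[0,0,0]],[0.16,[-1.4,0,0],[0,0,0]],[0.16,[-2.1,0,0],[0,0,0]],[0.16,[-2.8,0,0],[0,0,0]],[0.13,[-2.8,0,0],[0,0,0]],[0.13,[-2.8,0,0],[0,0,0]]]';  python3 - <<'E'
from h import *
snap('wrist','w7'); crop('w7',230,230,400,380,4.5,'c7')
o=ctrl.get_obs();M=R.from_rotvec(o['orientation']).as_matrix();print(o['t'],o['ee_pos'],M.T@o['ft_force'],o['width']);
E
```

```text
t: 5.0
ee_pos: [523.1, 253.1, 19.7]
orientation: [-1.481, 0.614, -0.616]
ft_force: [5.6, 2.6, -4.4]
width: 7.0
t: 5.3
ee_pos: [521.5, 252.7, 19.5]
orientation: [-1.483, 0.616, -0.614]
ft_force: [-0.2, 0.0, 1.1]
width: 14.2
t: 5.9
ee_pos: [502.5, 273.3, 19.7]
orientation: [-1.482, 0.614, -0.615]
ft_force: [0.2, -0.6, 0.4]
width: 11.2
5.95 [502.71427147 273.09561273  19.72340749] [-0.17364168 -0.3788285   0.81601275] 11.551982492265706
```

View pics/c7.png

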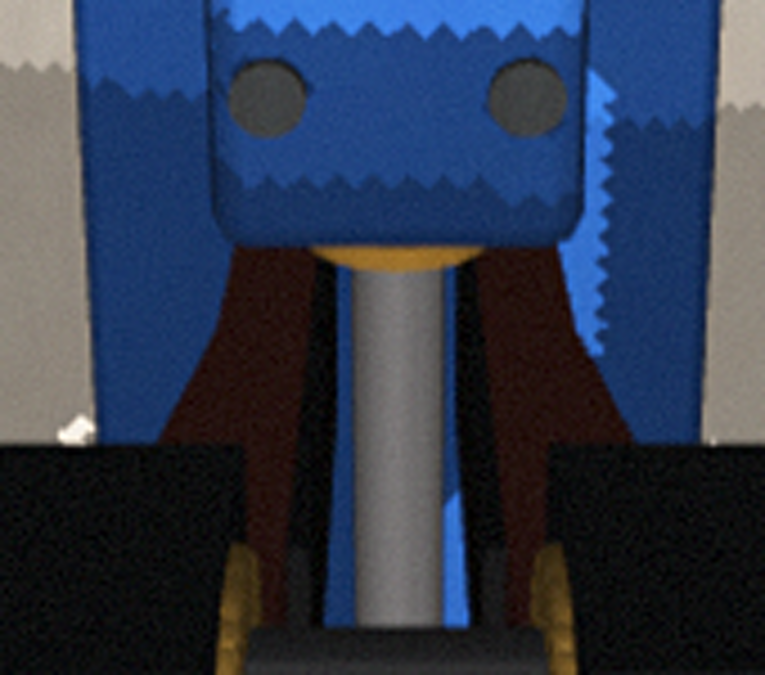

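```bash
python3 -m jog '[[0.1,[0,0,0],[0,0,0]],[0.09,[0,0,0],[0,0,0]],[0.07,[0,0,0],[0,0,0]],[0.0,[0,0,0],[0,0,0]],[0,[0,0,0],[0,0,0]],[0,[0,0,0],[0,0,0]]]'; python3 -m jog '[[0,[0.3,0,0],[0,0,0]],[0,[0.6,0,0],[0,0,0]],[0,[0.9,0,0],[0,0,0]],[0,[1.2,0,0],[0,0,0]],[0,[1.5,0,0],[0,0,0]],[0,[1.7,0,0],[0,0,0]],[0,[1.9,0,0],[0,0,0]],[0,[2,0,0],[0,0,0]]]';python3 -m jog '[[0,[0.1,0,0],[0,0,0]],[0,[0.2,0,0],[0,0,0]],[0,[0.3,0,0],[0,0,0]],[0,[0.4,0,0],[0,0,0]],[0,[0.5,0,0],[0,0,0]],[0,[0.6,0,0],[0,0,0]],[0,[0.6,0,0],[0,0,0]]]'
python3 - <<'E'
from h import *
snap('top','t8')
o=ctrl.get_obs();M=R.from_rotvec(o['orientation']).as_matrix();print(o['t'],o['ee_pos'],M.T@o['ft_force'],o['width']);
crop('t8',250,200,450,370,4,'c8')
E
```

```text
t: 6.55
ee_pos: [503.1, 273.0, 19.7]
orientation: [-1.481, 0.615, -0.615]
ft_force: [2.7, 0.8, -1.9]
width: 7.3
t: 7.35
ee_pos: [517.2, 258.8, 19.7]
orientation: [-1.481, 0.615, -0.615]
ft_force: [2.1, 5.0, -1.8]
width: 7.4
t: 8.05
ee_pos: [521.5, 254.6, 19.8]
orientation: [-1.481, 0.615, -0.615]
ft_force: [3.4, 3.3, -0.8]
width: 6.9
8.1 [521.50625325 254.62271961  19.76090686] [-1.12464687  3.08052212  4.75776593] 7.2392665653094515
```

View pics/c8.png

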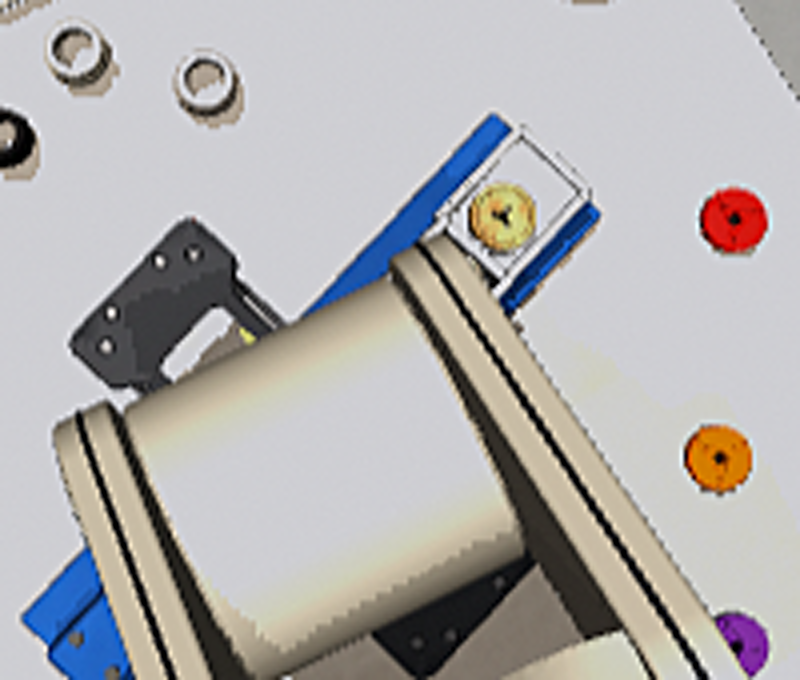

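The gold disc is on the landing at about (375,254) in the top view, and the magazine hasn't moved. I'll measure how far along it is.

Run:
```python
from h import *
im=load('t8'); g=np.array([513.5,261.9]); u=np.array([np.cos(np.radians(-45)),np.sin(np.radians(-45))])
for n,(x,y,h) in dict(disc=(502,217,44),lipL=(520,132,40),lipR=(585,195,40),faceR=(497,290,80)).items():
    p=ray(im,250+x/4,200+y/4,h)[:2]; print(n,p,(p-g)@u)
im=load('w7');
```

```text
disc [608.08393289 166.74010451] 134.16914773997877
lipL [643.09982556 157.47112522] 165.4832810035459
lipR [616.33333497 131.75134236] 164.7431468704858
faceR [577.545973   174.19109546] 107.3069029857366
```

```bash
python3 -m jog '[[0.16,[0,0,0],[0,0,0]],[0.16,[0,0,0],[0,0,0]],[0.16,[0,0,0],[0,0,0]],[0.16,[-0.6,0,0],[0,0,0]],[0.16,[-1.2,0,0],[0,0,0]],[0.16,[-1.8,0,0],[0,0,0]],[0.13,[-1.8,0,0],[0,0,0]],[0.13,[-1.8,0,0],[0,0,0]]]';python3 - <<'E'
from h import *
snap('wrist','w9'); crop('w9',230,230,400,380,4.5,'c9')
o=ctrl.get_obs();M=R.from_rotvec(o['orientation']).as_matrix();print(o['t'],o['ee_pos'],M.T@o['ft_force'],o['width']);
E
```

```text
t: 8.9
ee_pos: [508.1, 267.6, 19.7]
orientation: [-1.482, 0.614, -0.614]
ft_force: [0.4, -0.6, -0.2]
width: 11.2
8.95 [508.31591104 267.48008123  19.72185264] [0.18791209 0.49657505 0.02409332] 11.619486822556572
```

View pics/c9.png

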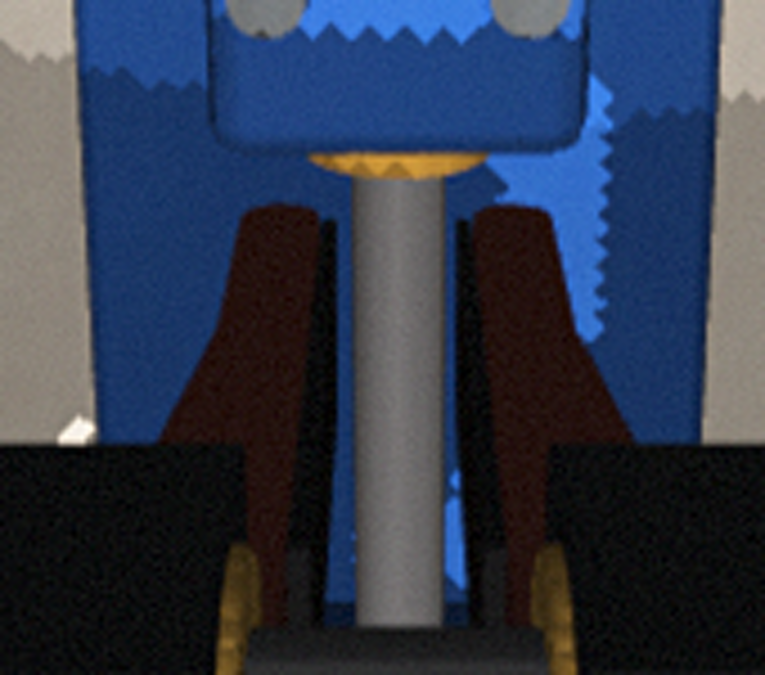

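Centred. I'll grip, push 5 mm, then feel forward in small steps.

```bash
python3 -m jog '[[0.1,[0,0,0],[0,0,0]],[0.09,[0,0,0],[0,0,0]],[0.07,[0,0,0],[0,0,0]],[0.0,[0,0,0],[0,0,0]],[0,[0,0,0],[0,0,0]],[0,[0,0,0],[0,0,0]]]'; python3 -m jog '[[0,[0.1,0,0],[0,0,0]],[0,[0.2,0,0],[0,0,0]],[0,[0.3,0,0],[0,0,0]],[0,[0.4,0,0],[0,0,0]],[0,[0.45,0,0],[0,0,0]],[0,[0.5,0,0],[0,0,0]],[0,[0.5,0,0],[0,0,0]]]';python3 -m jog '[[0,[0.05,0,0],[0,0,0]],[0,[0.1,0,0],[0,0,0]],[0,[0.1,0,0],[0,0,0]]]'
python3 - <<'E'
from h import *
o=ctrl.get_obs();M=R.from_rotvec(o['orientation']).as_matrix();print(o['t'],o['ee_pos'],M.T@o['ft_force'],o['width']);
E
```

```text
t: 9.55
ee_pos: [508.7, 267.4, 19.7]
orientation: [-1.481, 0.615, -0.615]
ft_force: [2.2, -0.4, -1.2]
width: 7.1
t: 10.25
ee_pos: [512.2, 263.9, 19.8]
orientation: [-1.481, 0.615, -0.615]
ft_force: [2.3, 3.3, -0.2]
width: 7.6
t: 10.55
ee_pos: [512.9, 263.2, 19.8]
orientation: [-1.481, 0.615, -0.615]
ft_force: [1.5, 5.5, -1.2]
width: 7.1
10.55 [512.87198237 263.15876767  19.76109026] [-2.76765854  1.24425241  4.94536607] 7.140135757960241
```

```bash
cat > f.py <<'E'
from h import *
o=ctrl.get_obs();M=R.from_rotvec(o['orientation']).as_matrix();print('TOOLF',o['t'],(M.T@o['ft_force']).round(1), 'x along',((o['ee_pos'][:2]-[513.5,261.9])@[.7071,-.7071]).round(2))
E
python3 -m jog '[[0,[0.05,0,0.02],[0,0,0]],[0,[0.1,0,0.04],[0,0,0]],[0,[0.1,0,0.04],[0,0,0]]]'; python3 f.py; python3 -m jog '[[0,[0.05,0,0],[0,0,0]],[0,[0.1,0,0],[0,0,0]],[0,[0.1,0,0],[0,0,0]]]'; python3 f.py
```

```text
t: 10.85
ee_pos: [513.6, 262.5, 19.7]
orientation: [-1.482, 0.615, -0.615]
ft_force: [1.0, 3.5, 0.8]
width: 7.1
TOOLF 10.85 [-1.8 -0.8  3.2] x along -0.4
t: 11.15
ee_pos: [514.3, 261.8, 19.7]
orientation: [-1.482, 0.615, -0.615]
ft_force: [1.2, 3.3, 1.2]
width: 7.1
TOOLF 11.15 [-1.5 -1.2  3.2] x along 0.6
```

```bash
python3 -m jog '[[0,[0.05,0,0],[0,0,0]],[0,[0.05,0,0],[0,0,0]],[0,[0.05,0,0],[0,0,0]]]'; python3 f.py
```

```text
t: 11.45
ee_pos: [514.6, 261.5, 19.7]
orientation: [-1.482, 0.615, -0.615]
ft_force: [0.9, 2.9, 2.1]
width: 7.2
TOOLF 11.45 [-1.4 -2.1  2.7] x along 1.09
```

```bash
for i in 1; do :; done; python3 -m jog '[[0,[0.05,0,0],[0,0,0]],[0,[0.05,0,0],[0,0,0]]]'; python3 f.py
```

```text
t: 11.65
ee_pos: [515.0, 261.1, 19.7]
orientation: [-1.482, 0.615, -0.615]
ft_force: [0.7, 3.1, 1.9]
width: 7.1
TOOLF 11.65 [-1.7 -1.9  2.7] x along 1.58
```

```bash
python3 -m jog '[[0,[0.05,0,0],[0,0,0]],[0,[0.05,0,0],[0,0,0]]]'; python3 f.py
```

```text
t: 11.85
ee_pos: [515.3, 260.8, 19.7]
orientation: [-1.482, 0.615, -0.615]
ft_force: [0.8, 3.3, 2.5]
width: 7.3
TOOLF 11.85 [-1.7 -2.5  2.9] x along 2.08
```

```bash
python3 -m jog '[[0,[0.05,0,0],[0,0,0]],[0,[0.05,0,0],[0,0,0]]]'; python3 f.py
```

```text
t: 12.05
ee_pos: [515.5, 260.6, 19.7]
orientation: [-1.482, 0.615, -0.615]
ft_force: [-1.1, 4.7, 2.3]
width: 7.3
TOOLF 12.05 [-4.1 -2.3  2.5] x along 2.33
```

The force rose to 4 N and the rod stopped following, so this is the front stop. I'll check the disc.

```bash
python3 - <<'E'
from h import *
snap('top','t10'); crop('t10',250,200,450,370,4,'c10'); snap('scene','s10'); crop('s10',210,220,410,345,4,'cs10')
E
python3 f.py
```

```text
TOOLF 12.15 [-3.8 -2.3  2.3] x along 2.35
```

View pics/c10.png

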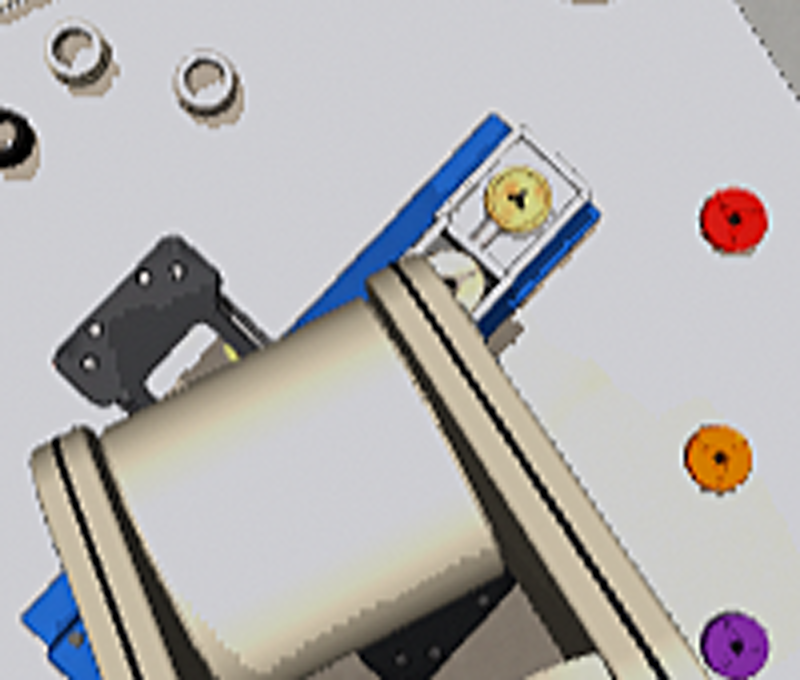

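View pics/cs10.png

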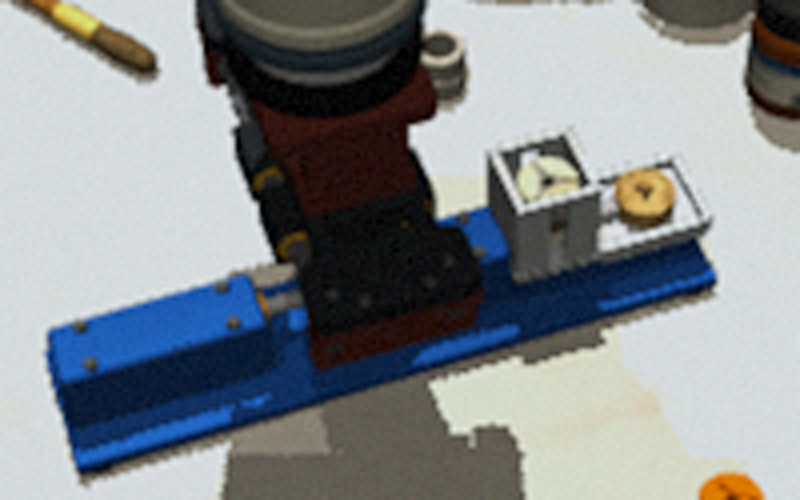

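```bash
python3 -m jog '[[0,[-0.2,0,0],[0,0,0]],[0,[-0.5,0,0],[0,0,0]],[0,[-0.8,0,0],[0,0,0]],[0,[-1.1,0,0],[0,0,0]],[0,[-1.4,0,0],[0,0,0]],[0,[-1.6,0,0],[0,0,0]],[0,[-1.6,0,0],[0,0,0]]]'; python3 f.py; python3 -m jog '[[0.16,[0,0,0],[0,0,0]],[0.16,[0,0,0],[0,0,0]],[0.16,[0.7,0,0],[0,0,0]],[0.16,[1.4,0,0],[0,0,0]],[0.16,[2.1,0,0],[0,0,0]],[0.16,[2.8,0,0],[0,0,0]],[0.13,[2.8,0,0],[0,0,0]],[0.13,[2.8,0,0],[0,0,0]]]'
python3 - <<'E'
from h import *
snap('wrist','w11'); crop('w11',230,230,400,380,4.5,'c11')
E
python3 f.py
```

```text
t: 12.85
ee_pos: [504.0, 272.1, 19.7]
orientation: [-1.482, 0.615, -0.615]
ft_force: [0.2, 0.7, 3.4]
width: 7.0
TOOLF 12.85 [-0.3 -3.4  0.7] x along -13.96
t: 13.65
ee_pos: [524.3, 251.7, 19.6]
orientation: [-1.482, 0.616, -0.616]
ft_force: [-0.1, 0.2, -0.5]
width: 11.6
TOOLF 13.7 [-0.1 -0.1  0.2] x along 14.63
```

View pics/c11.png

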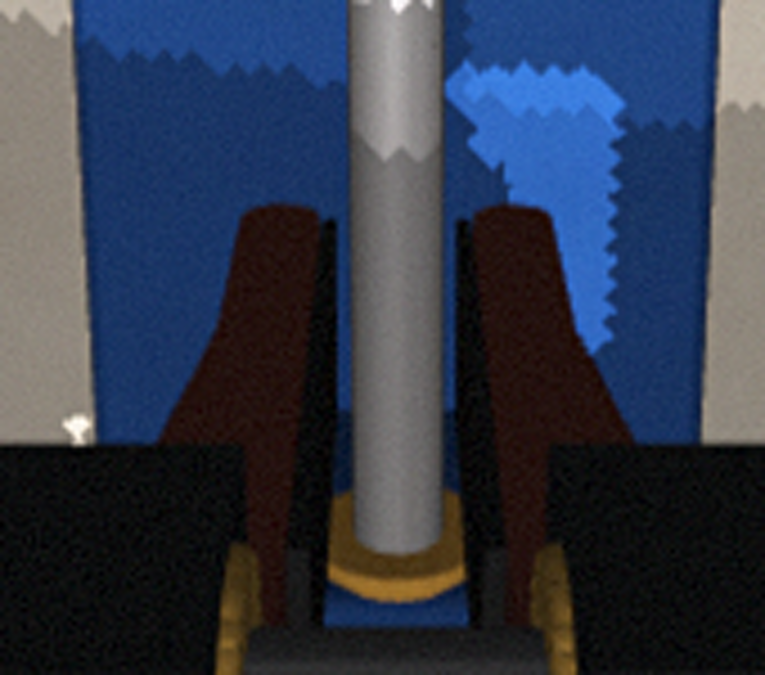

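```bash
python3 -m jog '[[0.1,[0,0,0],[0,0,0]],[0.09,[0,0,0],[0,0,0]],[0.07,[0,0,0],[0,0,0]],[0.0,[0,0,0],[0,0,0]],[0,[0,0,0],[0,0,0]],[0,[0,0,0],[0,0,0]]]'; python3 f.py; python3 -m jog '[[0,[-0.4,0,0],[0,0,0]],[0,[-0.8,0,0],[0,0,0]],[0,[-1.2,0,0],[0,0,0]],[0,[-1.6,0,0],[0,0,0]],[0,[-2,0,0],[0,0,0]],[0,[-2.4,0,0],[0,0,0]],[0,[-2.8,0,0],[0,0,0]],[0,[-2.8,0,0],[0,0,0]]]'; python3 f.py; python3 -m jog '[[0.16,[0,0,0],[0,0,0]],[0.16,[0,0,0],[0,0,0]],[0.16,[0.7,0,0],[0,0,0]],[0.16,[1.4,0,0],[0,0,0]],[0.16,[2.1,0,0],[0,0,0]],[0.16,[2.8,0,0],[0,0,0]],[0.13,[2.8,0,0],[0,0,0]],[0.13,[2.8,0,0],[0,0,0]]]'
python3 - <<'E'
from h import *
snap('wrist','w12'); crop('w12',230,230,400,380,4.5,'c12')
snap('scene','s12'); crop('s12',210,220,410,345,4,'cs12')
E
python3 f.py
```

```text
t: 14.3
ee_pos: [524.0, 252.2, 19.7]
orientation: [-1.482, 0.615, -0.615]
ft_force: [-0.9, 1.7, -0.6]
width: 6.6
TOOLF 14.3 [-1.9  0.6  0.6] x along 14.29
t: 15.1
ee_pos: [503.7, 272.4, 19.7]
orientation: [-1.482, 0.615, -0.614]
ft_force: [-1.2, 2.2, -0.1]
width: 7.0
TOOLF 15.1 [-2.4  0.1  0.7] x along -14.36
t: 15.9
ee_pos: [524.3, 251.7, 19.6]
orientation: [-1.482, 0.616, -0.616]
ft_force: [-0.1, -0.5, 0.2]
width: 11.9
TOOLF 16.0 [ 0.7 -0.4  0.3] x along 14.47
```

View pics/c12.png

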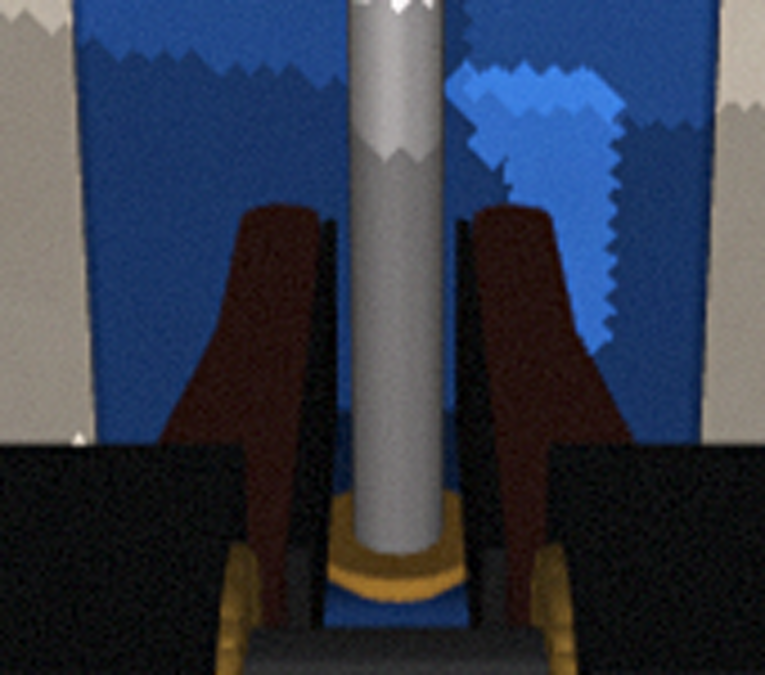

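View pics/cs12.png

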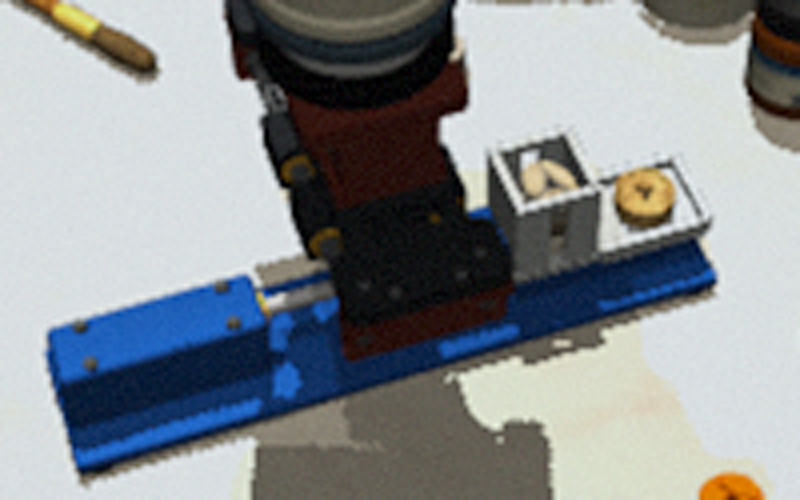

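```bash
python3 -m jog '[[0.1,[0,0,0],[0,0,0]],[0.09,[0,0,0],[0,0,0]],[0.07,[0,0,0],[0,0,0]],[0.0,[0,0,0],[0,0,0]],[0,[0,0,0],[0,0,0]],[0,[0,0,0],[0,0,0]]]'; python3 f.py; python3 -m jog '[[0,[-0.3,0,0],[0,0,0]],[0,[-0.6,0,0],[0,0,0]],[0,[-0.9,0,0],[0,0,0]],[0,[-1.2,0,0],[0,0,0]],[0,[-1.5,0,0],[0,0,0]],[0,[-1.8,0,0],[0,0,0]],[0,[-2,0,0],[0,0,0]],[0,[-2,0,0],[0,0,0]]]'; python3 f.py;  python3 -m jog '[[0,[-0.1,0,0],[0,0,0]],[0,[-0.2,0,0],[0,0,0]],[0,[-0.2,0,0],[0,0,0]]]'; python3 f.py
python3 - <<'E'
from h import *
snap('scene','s13'); crop('s13',210,220,410,345,4,'cs13')
E
```

```text
t: 16.6
ee_pos: [524.0, 252.2, 19.7]
orientation: [-1.482, 0.615, -0.615]
ft_force: [-0.7, 2.2, 0.5]
width: 6.9
TOOLF 16.6 [-2.1 -0.5  1. ] x along 14.31
t: 17.4
ee_pos: [509.7, 266.5, 19.7]
orientation: [-1.482, 0.615, -0.615]
ft_force: [-0.7, 1.0, -0.1]
width: 7.1
TOOLF 17.4 [-1.2  0.1  0.2] x along -5.97
t: 17.7
ee_pos: [508.6, 267.6, 19.7]
orientation: [-1.482, 0.615, -0.615]
ft_force: [0.2, -0.3, 0.3]
width: 6.9
TOOLF 17.7 [ 0.4 -0.3 -0. ] x along -7.52
```

View pics/cs13.png

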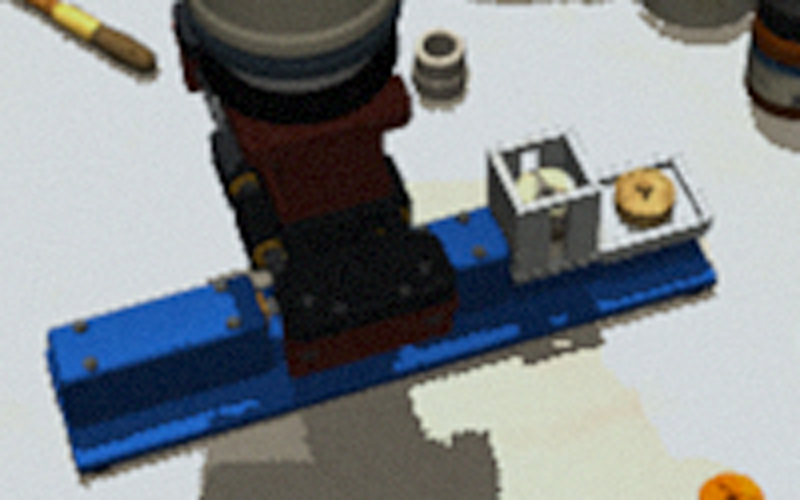

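```bash
python3 -m jog '[[0.2,[0,0,0],[0,0,0]],[0.3,[0,0,0],[0,0,0]],[0.3,[0,0,0],[0,0,0]]]'; python3 f.py; python3 -m jog '[[0.3,[0,-2,0],[0,0,0]],[0.3,[0,-5,0],[0,0,0]],[0.3,[0,-9,0],[0,0,0]],[0.3,[0,-13,0],[0,0,0]],[0.3,[0,-16,0],[0,0,0]],[0.3,[-4,-18,0],[0,0,0]],[0.3,[-8,-18,0],[0,0,0]],[0.3,[-8,-18,0],[0,0,0]]]'; python3 -m jog '[[0.3,[-4,0,0],[0,0,0]],[0.3,[-8,0,0],[0,0,0]],[0.3,[-12,0,0],[0,0,0]],[0.3,[-16,0,0],[0,0,0]],[0.3,[-16,0,0],[0,0,0]],[0.3,[-16,0,0],[0,0,0]]]'
python3 - <<'E'
from h import *
snap('scene','s14'); crop('s14',210,220,410,345,4,'cs14')
snap('top','t14'); crop('t14',250,220,410,390,3.5,'c14')
im=load('t14'); im0=load('top0')
d=np.abs(im['color'].astype(int)-im0['color']).max(2); ys,xs=np.where(d>60); print(len(xs))
for n,i in(('before',im0),('after',im)):
  z=[]
  for v in range(262,280):
    for u in range(354,370): 
      p=pt(i,u,v); z.append((u,v,round(p[2])))
  print(n,sorted(c for _,_,c in z)[::12])
g=np.array([513.5,261.9])
E
```

```text
t: 18.05
ee_pos: [508.6, 267.6, 19.7]
orientation: [-1.482, 0.615, -0.615]
ft_force: [0.7, -0.3, -0.4]
width: 25.1
TOOLF 18.05 [0.7 0.4 0.3] x along -7.55
t: 18.85
ee_pos: [449.8, 326.5, 200.6]
orientation: [-1.481, 0.613, -0.612]
ft_force: [-0.3, -0.8, 0.4]
width: 26.2
t: 19.45
ee_pos: [338.9, 437.5, 199.3]
orientation: [-1.483, 0.613, -0.614]
ft_force: [0.3, -0.1, 0.4]
width: 26.3
4525
before [31, 36, 61, 66, 72, 73, 73, 73, 74, 74, 74, 74, 74, 75, 75, 75, 75, 76, 76, 76, 77, 77, 78, 80]
after [32, 38, 48, 59, 61, 62, 62, 63, 63, 63, 63, 64, 64, 64, 64, 65, 65, 65, 65, 66, 66, 67, 78, 81]
```

View pics/cs14.png

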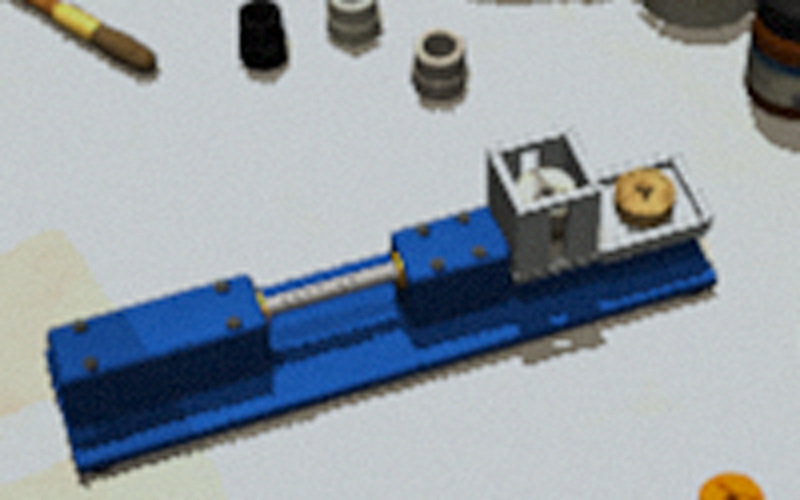

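View pics/c14.png

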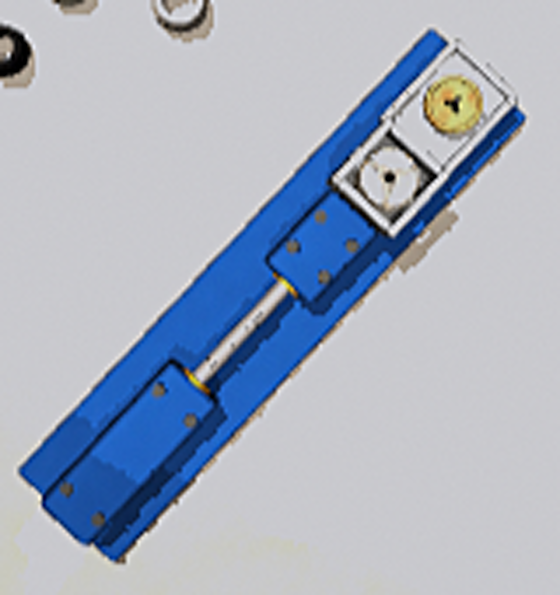

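View pics/t14.png

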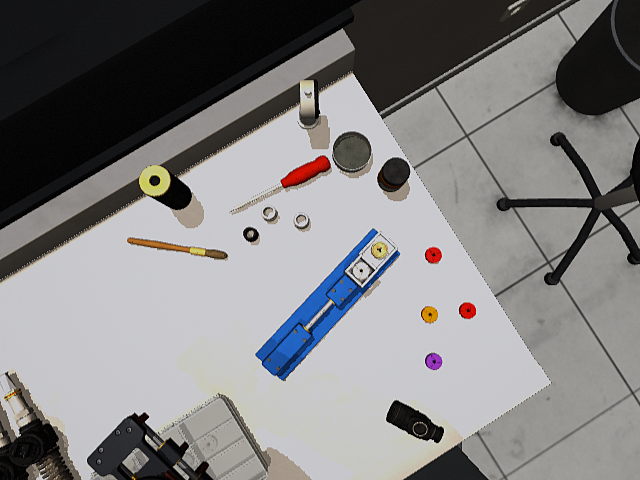

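Run:
```python
from h import *
im=load('t14'); g=np.array([513.5,261.9]); u=np.array([.7071,-.7071])
p=ray(im,250+453/3.5,220+104/3.5,44)[:2]; print((p-g)@u, pt(im,377,248)[2],pt(im,382,251)[2],pt(im,378,253)[2])
ctrl.close_job()
```

```text
144.03011782643333 39.47852421116829 42.64457485467915 44.709990588497135
the job is handed in; nothing more can be done
```

The gold disc is out on the landing and the other three discs have dropped onto the tower floor. I handed the job in at about 19.5 s; no verdict is reported.

- **Pushing out:** I gripped the rod three times to push it forward. At the front stop the force rose to about 4 N, well under the 12 N that could slide the magazine. The disc's rear edge is about 14–15 mm clear of the tower.
- **Drawing back:** It took three more pulls, about 67 mm in all. That was enough for the discs to drop, so I stopped about 5 mm short of the rear stop and did not feel for it.
- **Tower check:** The stack's top now reads about 64 mm above the bench, where three flat discs should be (34 + 30 mm). The readings across the top disc were even.
- **Gold disc check:** Depth readings on it were 39, 43 and 45 mm against 44 mm expected. The 39 is probably its edge or recess, since it looks flat in both views.
- **Bench check:** The magazine and everything else look unmoved between the first and last top views. The highest forces I read were about 7 N along the rod and 5 N sideways, and the arm was clear of everything at the end.

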